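# Unpin the slide carrier and hang it to dry

### The arm

A 6-joint arm with a two-finger parallel gripper is mounted at the origin on a cart in front of the work surface, level with it; the furniture and walls round the work are solid. World frame = base frame: x ahead of the robot, y to its left, z up, the work surface at z = 0. Lengths are in mm, angles in degrees, forces in N, time in s.
With the tool pointing down it reaches from about 300 to 850 mm from the base axis. Payload 4.2 kg.
Tool frame: the origin (TCP) lies on the centre line of the jaws, within the pads' length; the fingertips stand env.nose_length ahead of it and the grasp point (between the pads) lies 2 mm behind it (env.nose_length is the distance from the TCP to the fingertips, in mm); z points along the fingers, y is the direction in which the jaws open and shut (so a half turn about z gives the same grasp; the last joint's range is limited). The gripper opens to 91 mm and grips with 3 to 60 N. Pads are 32 mm wide; open, the fingers measure 118 mm over their backs; the gripper's body (76 mm by 178 mm) begins 60 mm behind the grasp point.
Start: joints at [75.344, 18.312, 89.639, -0, 72.044, -1.146], TCP at [134.333, 559.103, 230.976] pointing down, gripper open.
Joint ranges: [-177.97, 177.97], [-48.28, 115.42], [12.27, 149.76], [-77.06, 257.06], [2.81, 150.46], [-146.56, 146.56]. Speed limits (degrees/s): [147.25, 147.25, 180, 180, 180, 180].

### API

Orientations are given as [roll, pitch, yaw] about the fixed x, y, z axes, in that order (R = Rz(yaw) Ry(pitch) Rx(roll)).
In Python, from workcell import env gives the robot as it stands. The module is installed in compiled form; this text tells all that it offers.
- The arm moves only by the tool jog_arm, never from a script. Its argument "deltas" is a list that holds one entry, the list of rows, each a list of 5 numbers: the shift along the tool's x, y, z in m, then the turn about the tool's z in degrees, then the finger opening in m, from 0 to 0.0912. A call has 1 to 20 rows; each row is the pose to reach, as a shift and turn from the pose commanded when the call began, along the tool's axes at that moment; what a row does not reach only later rows make up. A row lasts 1/12 s, in which the tool goes at most 41.7 mm and 7.16 degrees, less where a joint would pass 70% of its speed; a pose out of reach is approached as far as the arm can. A call with a gripper value outside its range is refused whole. The fingers move at their own pace and stop on an object; "grip_force" is the grip in N (left out, the last holds). Time passes only in rows, so rows that repeat a pose let the fingers close. It gives the time, the measured TCP pose, the force and the opening at its end, in the units of the state.
- env.state(): the state, without advancing time (a new reading comes with each control period).
- env.grab_frame(name): name is "side" or "top"; returns the picture (384x512x3 uint8, red, green, blue); there is no depth.
- env.camera_params(name): a dict with "fx", "fy", "cx", "cy" (pixels), "k1" (the pictures are not rectified: a ray, as slopes to the right and down, at radius r is drawn at 1 + k1 r^2 times it, then the intrinsics apply), "xyz" and "orientation" of the camera in the world. Camera axes: x right, y down, z forward; pixel columns grow to the right and rows downward; lengths in mm; the calibration is good to about 2 mm. A picture is of the moment at which its call begins. camera_params takes no time and is no camera call.
- env.job_done(): hands the job in, once; it reports no verdict.
Trained networks look in the newest picture that a camera, given by its name, has taken for a name from the list of things; names that differ only in an ending like _2 or _b are one class to them, and where a whole thing is asked for, a point or a joint stands for the part that bears it (a point fixed in the world has none). Each returns a list of dicts, best first, with "conf" (0 to 1); they miss things now and then, are a little off and sometimes report something else, mostly with a low value. They report only what shows in the picture. A call takes as long as a camera call.
- env.look_for(camera, label): "xyz" ([x, y, z] in mm, in world coordinates, good to about 4 mm: the middle of the surface that is visible of it).
The state is a dict: "time_s": time; "qpos": joint angles; "qvel": joint speeds; "effort": joint torques, N m; "ee_pos": TCP position; "ee_rot": TCP orientation; "force": force on the tool from outside, world axes, zero at the start; "torque": the same for the moment, N m; "gripper_width": finger opening in mm.
Only numpy, scipy, OpenCV 4.12 (cv2) and the standard library are available. Lean on these libraries where they do the work, as an engineer would, in place of code of your own. Each camera call takes 0.05 s, during which the arm holds its last target.

### The job

The white slide carrier with the orange fin is pinned in its dock by a sprung index plunger: pull the plunger's red knob out along its slanting axis, twist it a quarter turn so that it stays latched open, and let go. Then lift the carrier off the dock and hang it astride the free part of the drying stand's bar, hanging level and still, beside the blue carrier. Leave the plunger latched open and do not disturb the blue carrier or the other things on the bench.

Things in the scene. Friction and masses are not known exactly. Their poses are not given: they have to be found in the camera images.
- dock: fixed dock: aluminium base plate (x -86 to +46, y -60 to +60 mm, 10 mm thick) with a grey guide block (27 mm thick in x, 82 mm long in y, top 64 mm above the worktop) that the white carrier straddles. Origin on the worktop under the block's middle, z up. The -x side, roughly facing the robot, carries the plunger's bracket and steel sleeve (x -25 to -70 mm, up to 80 mm high).
- knob_grip (a point): centre of the red plunger knob: a bar 12 mm thick (point x, pinch this way), 36 mm long (y), 24 mm along point z on a thin stem. z = plunger axis, the way to pull: up and outward to the dock's -x, 40 deg from vertical. Home: x lies in the dock's x-z plane, rising towards the carrier; point at x -68, z 94 mm of the dock. Turns with the knob. Free: 25 mm beside the bar, 26 mm past this point down to the sleeve.
- plunger_pull (a joint): plunger travel, m: 0 home (6 mm pin through the hole in the carrier's front wall), 0.018 fully out. Spring about 6 N at home to 10 N fully out. Above 0.0145 its cross key leaves its slot and the knob can be twisted. Latched open and let go it reads 0.013 to 0.0145 and the pin is clear of the carrier.
- plunger_twist (a joint): knob twist about the plunger axis, rad: 0 home, range -1.6 to 1.6, either way serves; positive is anticlockwise seen from the knob's end. Turns only while pulled out, with light friction. Beyond about 0.5 rad the key rests on the sleeve's flat rim and the plunger stays out by itself; a quarter turn is proper.
- carrier: white saddle (upside-down U), about 0.16 kg: two upright walls 80 mm wide (y), 80 mm tall, 30 mm apart inside and 36 mm outside (x), four glass slides on them, joined by a V-shaped roof with an orange grip fin on top. Origin under its middle, level with the walls' lower edges, z up. It stands on the dock's base plate astride the block, and must rise 60 mm to clear it.
- carrier_grip (a point): grip point in the white carrier's orange fin, 113 mm above the walls' lower edges. The fin is 12 mm thick (x), 44 mm long (y); its top is 17 mm above this point, the carrier's roof 22 mm below it. Axes as carrier.
- carrier_saddle (a point): point inside the V of the white carrier's roof, 33 mm straight below carrier_grip, 80 mm above the walls' lower edges; it lies on the bar's axis when the carrier hangs on the bar. Axes as carrier.
- bar_mid (a point): middle of the drying stand's round steel bar: 14 mm thick, axis 125 mm above the worktop, along point y, 240 mm between its two posts, whose tops are 8 mm above the bar's axis; z up. The stand is fixed; a base plate 90 x 270 x 8 mm lies below the bar.
- carrier_hung_saddle (a point): the same point of the smaller blue carrier, which already hangs on the bar somewhere in its +y half (to the left); 56 mm wide along the bar, 36 mm thick, fin top 50 mm above this point. Loose; to be left alone.
- wash_bottle: squeeze bottle with blue cap and a bent spout, body 68 mm across, 188 mm tall; origin under its base (the upright axis of its body passes 22 mm to the -y side of the origin); bystander, often between the dock and the stand
- reagent_amber: brown bottle with black cap, 42 mm across, 81 mm tall; origin under its centre; bystander behind the dock
- reagent_drop: white bottle with red cap, 33 mm across, 69 mm tall; origin under its centre; bystander beside the dock
- reagent_white: white bottle with blue cap, 48 mm across, 93 mm tall; origin under its centre; bystander behind the stand
- timer: dark digital timer standing upright, 36 x 58 x 66 mm; origin under its centre; bystander beside the dock
- petri_dish_1: closed petri dish, 61 mm across, 15 mm high, lying flat; origin under its centre; bystander in front of the stand
- label_tape: yellow roll of tape lying flat, 62 mm across, 19 mm high; origin under its centre; bystander in front of the stand

How it is judged:
By the outcome, as a careful person would: the job done as asked, in the order asked, and still so for the second after the job is handed in, with the robot touching nothing.
It also fails if it takes over 64 s, if anything falls off the work surface, if the arm or the gripper's body presses on something with over 40 N, if the wrist force passes 120 N, or if a joint passes its speed limit or range.

## Working session

There is one attempt and no reset: what is moved stays moved. The work goes in short steps, Python scripts to look and compute and a tool call to move; the robot and the scene stay as the last step left them, time stands still between calls to the robot, and variables do not carry over. Pictures are saved under pics/ and viewed, and the job is handed in when it is done.

Besides the shell and the picture viewer there is one more tool, called after "Emit:" as name(argument=value, ...), one argument or row to a line, values as JSON. jog_arm: Moves the arm, as the interface text tells. Its arguments: {"type":"object","properties":{"deltas":{"type":"array"},"grip_force":{"type":"number"}},"required":["deltas"]}

```bash
mkdir -p pics; python3 - <<'E'
from workcell import env
import cv2
print(env.state()); print(env.nose_length)
for n in("side","top"):
    im=env.grab_frame(n); cv2.imwrite(f"pics/{n}0.png",im[:,:,::-1]); print(n,env.camera_params(n))
    for l in ["dock","knob_grip","carrier","carrier_grip","carrier_hung_saddle","bar_mid","wash_bottle","reagent_drop","timer","reagent_amber","reagent_white","petri_dish_1","label_tape"]:
        try: print(l,[(r["xyz"],round(r["conf"],2)) for r in env.look_for(n,l)[:3]])
        except Exception as e: print(l,e)
E
```

```text
{'time_s': 0.0, 'qpos': array([ 7.53443305e+01,  1.83534647e+01,  8.97082647e+01,  7.59008375e-04,
        7.20420742e+01, -1.14683059e+00]), 'qvel': array([-0.01651148,  0.12094186,  0.01334836, -0.00679267,  0.03053525,
        0.09486455]), 'effort': array([-3.55376460e-04, -4.12441957e+01, -2.31981432e+01,  7.27695459e-02,
        4.54218406e-02, -1.45207810e-04]), 'ee_pos': array([134.2004682 , 558.62772473, 230.08936905]), 'ee_rot': array([-1.79896232e+02, -2.79905120e-03,  1.66490924e+02]), 'force': array([ 0.37678837,  0.10348215, -0.06360258]), 'torque': array([-0.03943561, -0.01005889,  0.01084022]), 'gripper_width': 91.16864457163591}
17.0
side {'fx': 422.039619777312, 'fy': 422.039619777312, 'cx': 248.8612178145605, 'cy': 192.3830322940656, 'k1': 0.031393444961006586, 'xyz': array([ 519.00944095, 1039.1228425 ,  666.92118555]), 'orientation': array([-122.3547499 ,    0.34241072,  179.906723  ])}
dock [([441.2, 398.0, 12.8], 0.67), ([419.3, 371.6, 98.0], 0.27)]
knob_grip [([561.4, 409.7, 49.2], 0.59), ([482.5, 404.7, 90.8], 0.56), ([417.5, 373.9, 96.9], 0.53)]
carrier [([4
[... 837 characters left out ...]
ientation': array([-167.08561041,   -0.22332689,  -85.99108325])}
dock [([441.2, 371.9, 11.2], 0.55)]
knob_grip [([557.3, 392.9, 55.0], 0.4), ([415.5, 369.2, 100.8], 0.39)]
carrier [([472.4, 388.7, 93.4], 0.93)]
carrier_grip [([470.3, 388.7, 96.2], 0.67)]
carrier_hung_saddle [([595.0, -17.7, 6.0], 0.65), ([551.0, 67.2, 129.9], 0.58)]
bar_mid [([597.1, -13.2, 6.2], 0.62)]
wash_bottle [([534.2, 208.6, 111.0], 0.95)]
reagent_drop [([412.1, 462.2, 48.0], 0.6)]
timer [([479.7, 265.8, 60.8], 0.74)]
reagent_amber [([557.7, 391.6, 56.0], 0.59)]
reagent_white [([637.4, 86.5, 65.5], 0.8), ([514.8, -37.5, 10.6], 0.37)]
petri_dish_1 [([467.9, 389.2, 92.1], 0.44)]
label_tape [([477.5, 19.2, 18.0], 0.65)]
```

View pics/side0.png

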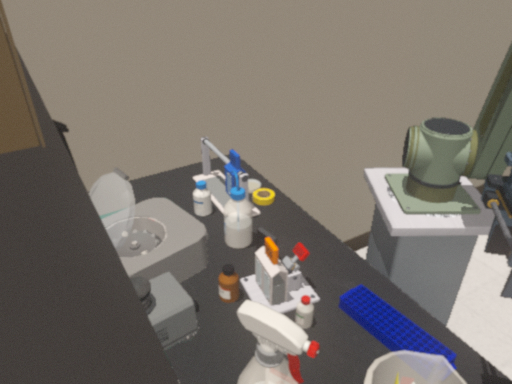

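View pics/top0.png

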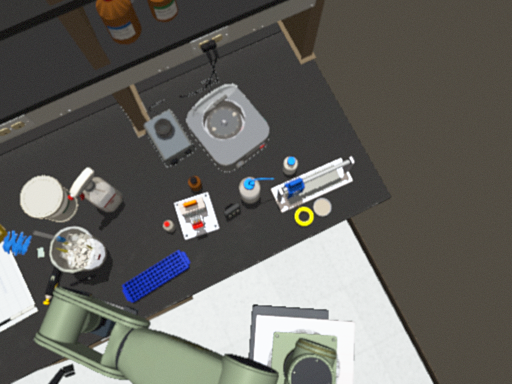

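The side view shows the dock near (280,285) with the orange fin at (271,250) and the red knob at (301,252). The stand is at (228,185) with the blue carrier at (233,170). In the top view the dock is at (196,215) and the stand at (312,185). I'll zoom in for features.

```bash
cat > h.py <<'E'
import numpy as np,cv2
from workcell import env
from scipy.spatial.transform import Rotation as R
P={n:env.camera_params(n) for n in("side","top")}
def proj(n,X):
    p=P[n]; Rm=R.from_euler('xyz',p["orientation"],degrees=True).as_matrix()
    c=(np.atleast_2d(X)-p["xyz"])@Rm
    s=c[:,:2]/c[:,2:]; s=s*(1+p["k1"]*(s**2).sum(1,keepdims=True))
    return s*[p["fx"],p["fy"]]+[p["cx"],p["cy"]]
def ray(n,uv):
    p=P[n]; Rm=R.from_euler('xyz',p["orientation"],degrees=True).as_matrix()
    d=(np.atleast_2d(uv).astype(float)-[p["cx"],p["cy"]])/[p["fx"],p["fy"]]; s=d.copy()
    for _ in range(10): s=d/(1+p["k1"]*(s**2).sum(1,keepdims=True))
    v=np.c_[s,np.ones(len(s))]@Rm.T
    return v/np.linalg.norm(v,axis=1,keepdims=True)
def onz(n,uv,z):
    v=ray(n,uv); o=P[n]["xyz"]; return o+v*((z-o[2])/v[:,2])[:,None]
def tri(us,ut):
    A=np.zeros((3,3));b=np.zeros(3)
    for n,u in(("side",us),("top",ut)):
        v=ray(n,u)[0];M=np.eye(3)-np.outer(v,v);A+=M;b+=M@P[n]["xyz"]
    return np.linalg.solve(A,b)
E
python3 - <<'E'
import cv2
def crop(n,x0,y0,w,h,s,o):
    im=cv2.imread(f"pics/{n}0.png")[y0:y0+h,x0:x0+w]
    im=cv2.resize(im,None,fx=s,fy=s,interpolation=cv2.INTER_CUBIC)
    for i in range(0,w,10):
        cv2.putText(im,str(x0+i),(i*s,8),0,0.3,(0,255,255),1); cv2.line(im,(i*s,10),(i*s,14),(0,255,255),1)
    for i in range(0,h,10):
        cv2.putText(im,str(y0+i),(0,i*s+4),0,0.3,(0,255,255),1)
    cv2.imwrite(o,im)
crop("side",230,225,100,90,8-2,"pics/c1.png")
crop("top",160,175,65,70,8,"pics/c2.png")
crop("side",190,130,80,90,6,"pics/c3.png")
crop("top",235,145,125,75,6,"pics/c4.png")
E
```

```text
(no output)
```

View pics/c1.png

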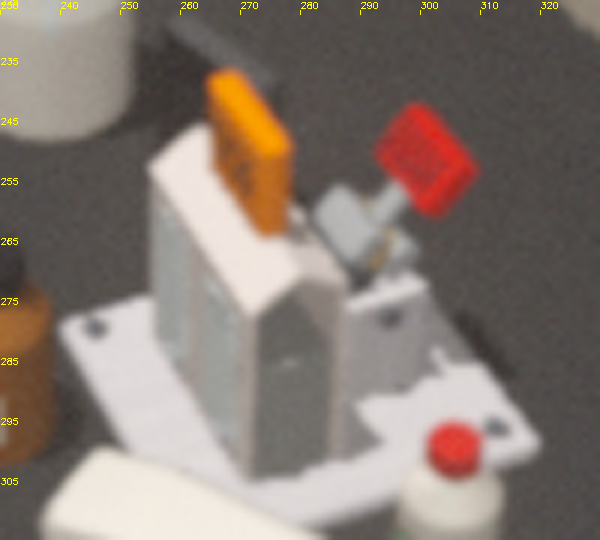

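View pics/c2.png

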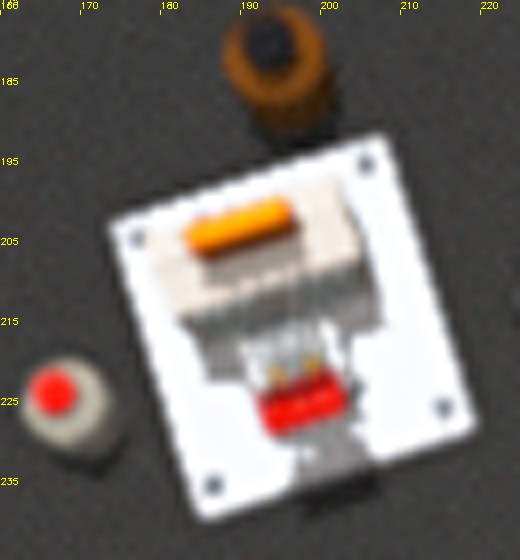

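View pics/c3.png

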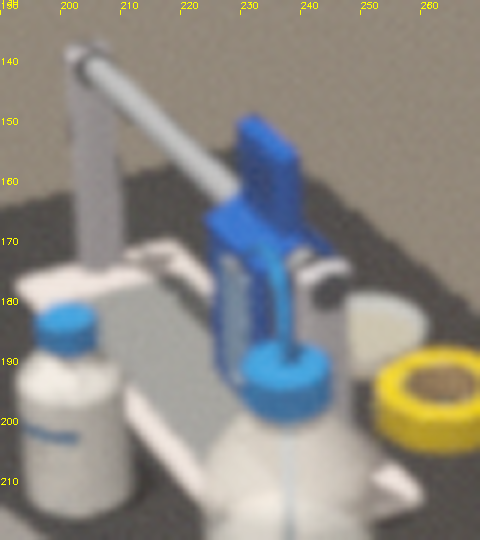

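View pics/c4.png

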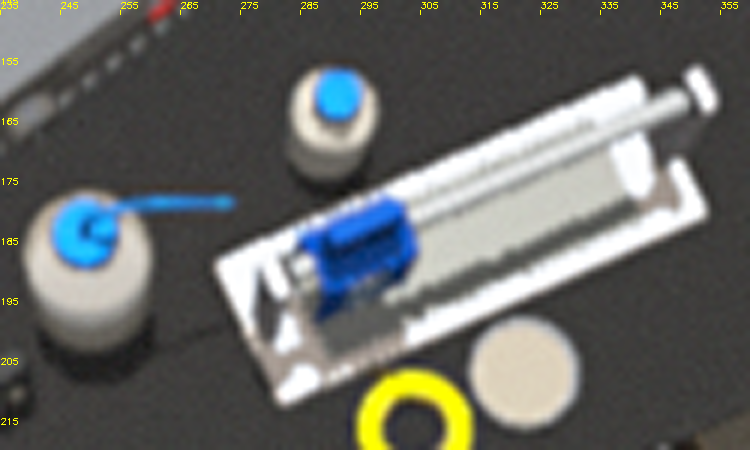

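```bash
python3 - <<'E'
from h import *
from scipy.optimize import least_squares
print("knob",tri((301.3,251.7),(197.9,225.2)))
print("fin",tri((271.8,243.7),(189.75,202.5)))
ct=np.array([[173.5,202.5],[207.9,191.6],[219.4,228.5],[185.4,240]])
L=np.array([[46,60,10],[46,-60,10],[-86,-60,10],[-86,60,10.]])
print(onz("top",ct,10).round(1))
print(onz("side",[[240,279.2],[320,299.2]],10).round(1))
def W(p,X):
    c,s=np.cos(p[2]),np.sin(p[2]); X=np.atleast_2d(X)
    return np.c_[p[0]+c*X[:,0]-s*X[:,1],p[1]+s*X[:,0]+c*X[:,1],X[:,2]]
obs=[("top",l,c) for l,c in zip(L,ct)]+[("top",(-68,0,94),(197.9,225.2)),("top",(0,0,140),(189.75,202.5))]
obs2=[("side",L[1],(240,279.2)),("side",L[3],(320,299.2)),("side",(-68,0,94),(301.3,251.7)),("side",(0,0,140),(271.8,243.7))]
for o in (obs,obs2,obs+obs2):
    f=lambda p:np.concatenate([(proj(n,W(p,x))-u).ravel() for n,x,u in o])
    r=least_squares(f,[480,390,0],loss='soft_l1'); print(r.x[:2],np.degrees(r.x[2])); print(f(r.x).reshape(-1,2).round(1).tolist())
# stand top: base plate corners z=8 (c4 s=6 origin 235,145)
q=np.array([[217,265],[640,78],[707,215],[283,405]])/6+[235,145]
B=onz("top",q,8); print(B.round(1)); m=B.mean(0); print("stand mid",m, np.degrees(np.arctan2(*( (B[0]+B[3]-B[1]-B[2])[[1,0]]))))
# posts tops z=133 & bar far end
print(onz("top",np.array([[273,277],[700,88]])/6+[235,145],133).round(1))
print("side bar far end",onz("side",np.array([[88,62]])/6+[190,130],125), "near", onz("side",np.array([[325,280]])/6+[190,130],125))
# blue carrier fin top (z=175)
print("blue fin", tri(np.array([268,140])/6+[190,130],np.array([365,222])/6+[235,145]))
E
```

```text
knob [412.90194873 364.62887068  93.29270537]
fin [476.05022383 390.93457581 136.40515783]
[[496.2 465.9  10. ]
 [542.1 353.2  10. ]
 [419.  303.   10. ]
 [372.6 412.5  10. ]]
[[541.3 357.8  10. ]
 [374.6 417.2  10. ]]
[475.80013189 391.021397  ] 22.689084491826485
[[0.5, 0.4], [-0.1, 0.2], [0.2, -0.2], [-0.2, -0.2], [-0.1, 0.0], [-0.2, -0.1]]
[476.1297631  394.62433424] 22.821872064131657
[[-0.2, -0.2], [0.4, -0.2], [-0.2, 0.8], [0.0, -0.2]]
[475.94340725 392.36048018] 22.695926395325476
[[0.1, 0.3], [-0.5, 0.1], [-0.2, -0.2], [-0.6, -0.3], [-0.5, -0.1], [-0.6, -0.2], [-0.1, -1.0], [0.4, -1.0], [-0.2, 0.2], [0.1, -1.0]]
[[ 566.3  138.9    8. ]
 [ 694.5  -98.4    8. ]
 [ 615.5 -139.1    8. ]
 [ 488.3   96.8    8. ]]
stand mid [ 5.91159220e+02 -4.33260626e-01  8.00000000e+00] 118.35178756590753
[[ 532.9  111.9  133. ]
 [ 651.7 -108.5  133. ]]
side bar far end [[ 652.11615142 -107.68421337  125.        ]] near [[532.70226344 108.67517912 125.        ]]
blue fin [556.55031207  68.31852211 170.92931867]
```

```bash
cat >> h.py <<'E'
def delta(cx,cy,cz,cyaw,x,y,z,yaw):
    "commanded pose -> target, in tool axes (m), turn deg"
    a=np.radians(cyaw); d=np.array([x-cx,y-cy])
    r=[d@[np.cos(a),np.sin(a)]/1e3, d@[np.sin(a),-np.cos(a)]/1e3, (cz-z)/1e3, cyaw-yaw]
    print(np.round(r,4).tolist()); return r
E
python3 -c "
from h import *
delta(134.33,559.1,230.98,166.49,413.2,365.9,170,202.7)"
```

```text
[-0.3163, -0.1227, 0.061, -36.21]
```

Emit:
jog_arm(
  deltas=[
    [[-0.032, -0.012, 0, -4, 0.052], [-0.064, -0.025, 0, -8, 0.052], [-0.096, -0.037, 0, -12, 0.052], [-0.128, -0.05, 0, -16, 0.052], [-0.16, -0.062, 0, -20, 0.052], [-0.192, -0.075, 0, -24, 0.052], [-0.224, -0.087, 0.01, -28, 0.052], [-0.256, -0.1, 0.02, -32, 0.052], [-0.288, -0.112, 0.04, -36.2, 0.052], [-0.3163, -0.1227, 0.061, -36.2, 0.052], [-0.3163, -0.1227, 0.061, -36.2, 0.052], [-0.3163, -0.1227, 0.061, -36.2, 0.052], [-0.3163, -0.1227, 0.061, -36.2, 0.052], [-0.3163, -0.1227, 0.061, -36.2, 0.052]],
  ],
  grip_force=40,
)

```text
time_s: 2.57
ee_pos: [412.8, 366.9, 170.9]
ee_rot: [179.9, 0.1, -157.3]
force: [-0.4, 0.7, 0.3]
gripper_width: 52.0
```

```bash
cat > snap.py <<'E'
import sys
from h import *
# usage: tag then boxes side x0 y0 w h, top x0 y0 w h
def snap(tag,sb,tb,s=6):
    for n,b in(("side",sb),("top",tb)):
        if not b: continue
        im=env.grab_frame(n)[:,:,::-1]; x0,y0,w,h=b
        im=cv2.resize(im[y0:y0+h,x0:x0+w],None,fx=s,fy=s,interpolation=cv2.INTER_CUBIC)
        for i in range(0,w,10): cv2.putText(im,str(x0+i),(i*s,8),0,0.3,(0,255,255),1)
        for i in range(0,h,10): cv2.putText(im,str(y0+i),(0,i*s+4),0,0.3,(0,255,255),1)
        cv2.imwrite(f"pics/{tag}_{n}.png",im)
E
python3 - <<'E'
from snap import *
s=env.state();print(s['ee_pos'],s['ee_rot'],s['force'],s['qpos'])
snap("a",(230,200,110,100),(150,150,100,100))
E
```

```text
[412.84908576 366.94418186 170.88643457] [ 1.79944095e+02  8.66009965e-02 -1.57253142e+02] [-0.4021685   0.65832005  0.34639552] [ 4.04224458e+01  1.88330142e+01  9.80241688e+01  3.02589141e-02
  6.30433334e+01 -7.23381480e+01]
```

View pics/a_side.png

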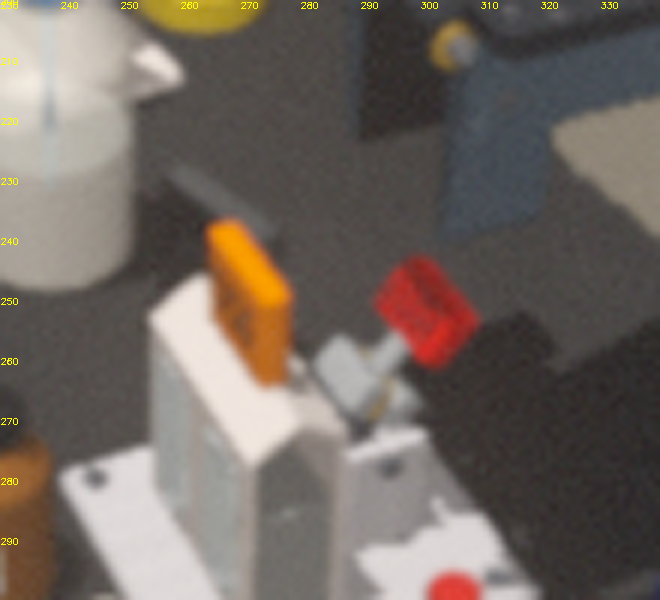

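View pics/a_top.png

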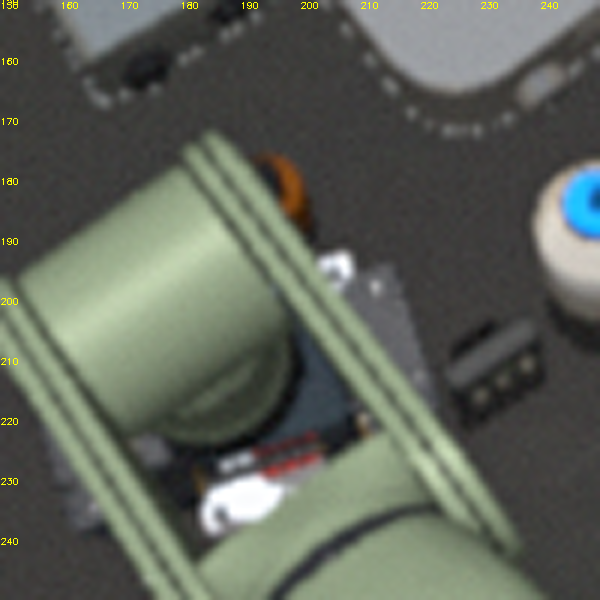

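The knob in the side view (302,252) hangs clear and the gripper is above it. Lowering over the knob.

Emit:
jog_arm(
  deltas=[
    [[0, 0, 0.02, 0, 0.052], [0, 0, 0.04, 0, 0.052], [0, 0, 0.055, 0, 0.052], [0, 0, 0.065, 0, 0.052], [0, 0, 0.072, 0, 0.052], [0, 0, 0.077, 0, 0.052], [0, 0, 0.077, 0, 0.052]],
  ],
)

```text
time_s: 3.25
ee_pos: [412.9, 366.1, 92.6]
ee_rot: [-180.0, -0.0, -157.3]
force: [-0.4, -0.3, 0.3]
gripper_width: 52.1
```

```bash
python3 - <<'E'
from snap import *
s=env.state();print(s['ee_pos'],s['force'])
snap("b",(250,190,110,100),None)
E
```

```text
[412.89727724 366.061955    92.56218516] [-0.35120596 -0.32938419  0.32825901]
```

View pics/b_side.png

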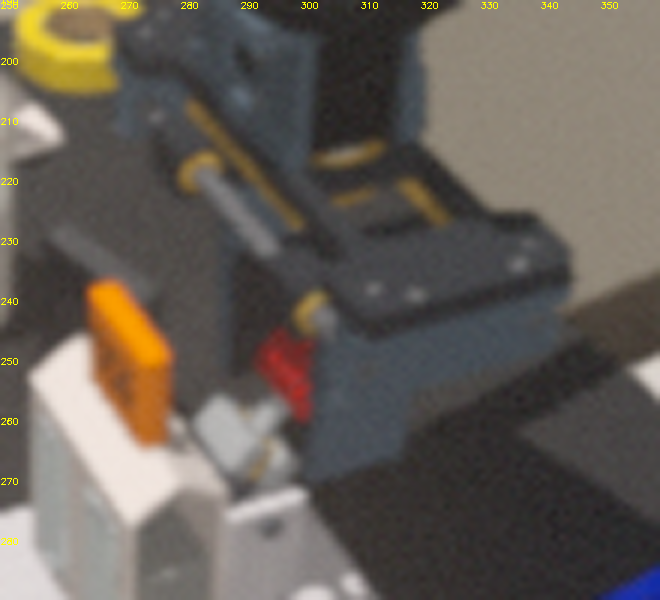

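```bash
python3 - <<'E'
from h import *
def W(x,y,z):
    c,s=np.cos(np.radians(22.7)),np.sin(np.radians(22.7)); return [412.9+c*x-s*y,366.1+s*x+c*y,z]
print(proj("side",[W(16,39,75.6),W(-16,39,75.6),W(16,26,75.6),W(0,39,94),W(0,18,94)]).round(1))
E
```

```text
[[303.1 272.7]
 [316.9 268.4]
 [299.9 268.6]
 [310.7 263.6]
 [305.5 257.2]]
```

The predicted finger-tip corners, (303,272) and (317,268), match the picture. Closing now.

Emit:
jog_arm(
  deltas=[
    [[0, 0, 0, 0, 0.03], [0, 0, 0, 0, 0.03], [0, 0, 0, 0, 0.03], [0, 0, 0, 0, 0.03], [0, 0, 0, 0, 0.03], [0, 0, 0, 0, 0.03]],
  ],
  grip_force=40,
)

```text
time_s: 3.8
ee_pos: [413.6, 365.9, 93.6]
ee_rot: [-180.0, 0.1, -157.3]
force: [0.1, -1.9, 5.0]
gripper_width: 35.5
```

Emit:
jog_arm(
  deltas=[
    [[0.002, 0, -0.0024, 0, 0.03], [0.004, 0, -0.0048, 0, 0.03], [0.006, 0, -0.0071, 0, 0.03], [0.008, 0, -0.0095, 0, 0.03], [0.0095, 0, -0.0113, 0, 0.03], [0.0109, 0, -0.013, 0, 0.03], [0.0109, 0, -0.013, 0, 0.03], [0.0109, 0, -0.013, 0, 0.03]],
  ],
)

```text
time_s: 4.47
ee_pos: [404.6, 362.1, 105.4]
ee_rot: [-180.0, 0.2, -157.3]
force: [6.7, 1.2, -8.5]
gripper_width: 35.2
```

```bash
python3 - <<'E'
from snap import *
s=env.state();print(s['ee_pos'],s['force'],s['torque'])
snap("c",(250,190,110,100),None)
E
```

```text
[404.57309723 362.10972965 105.36865135] [ 6.69462306  1.24564795 -8.52349571] [ 0.10544607 -1.0870594  -0.04500213]
```

View pics/c_side.png

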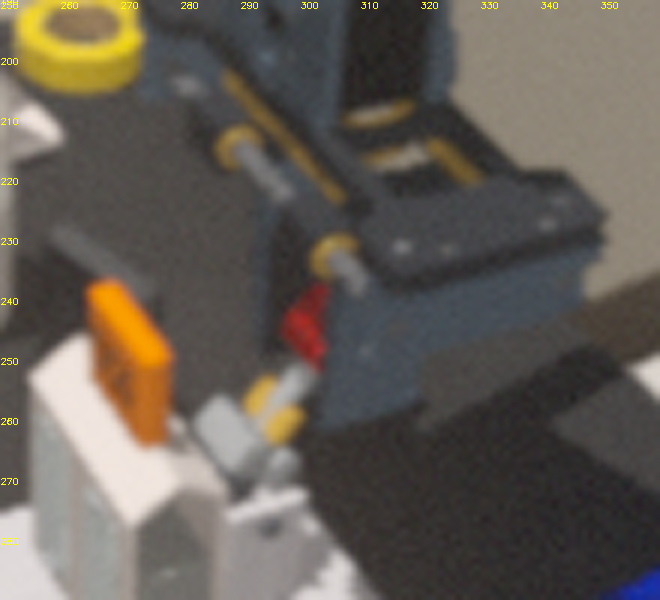

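Emit:
jog_arm(
  deltas=[
    [[0.0008, 0, -0.001, 0, 0.03], [0.0008, 0, -0.001, 0, 0.03], [0.0008, 0, -0.001, 6, 0.03], [0.0008, 0, -0.001, 12, 0.03], [0.0008, 0, -0.001, 18, 0.03], [0.0008, 0, -0.001, 24, 0.03]],
  ],
)

```text
time_s: 5.02
ee_pos: [402.5, 364.0, 107.2]
ee_rot: [179.7, 0.0, 178.5]
force: [-3.3, 3.7, 5.1]
gripper_width: 38.3
```

```bash
python3 - <<'E'
from snap import *
s=env.state();print(s['ee_pos'],s['ee_rot'],s['force'],s['torque'],s['gripper_width'])
snap("d",(250,190,110,100),None)
E
```

```text
[402.53011293 364.01731381 107.15294859] [1.79678092e+02 3.51618475e-02 1.78452822e+02] [-3.31512796  3.70375756  5.06317988] [1.57602479 0.68234428 0.88211064] 38.34930386920466
```

View pics/d_side.png

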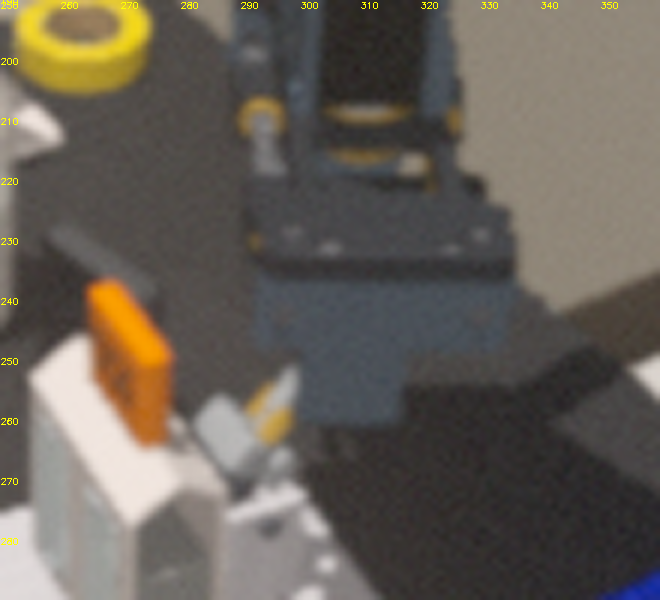

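Emit:
jog_arm(
  deltas=[
    [[0, 0, 0, 6, 0.03], [0, 0, 0, 12, 0.03], [0, 0, 0, 18, 0.03], [0, 0, 0, 24, 0.03], [0, 0, 0, 24, 0.03]],
  ],
)

```text
time_s: 5.48
ee_pos: [403.0, 364.0, 108.0]
ee_rot: [179.6, -0.0, 154.6]
force: [-0.5, 4.7, 1.5]
gripper_width: 39.3
```

```bash
python3 - <<'E'
from snap import *
s=env.state();print(s['ee_pos'],s['ee_rot'],s['force'],s['torque'],s['gripper_width'])
snap("e",(250,190,110,100),None)
E
```

```text
[402.96450922 364.03447022 108.00161808] [ 1.79636129e+02 -1.84582737e-02  1.54586326e+02] [-0.53952654  4.74549457  1.53240006] [ 1.39631574 -0.03378853  0.25438562] 39.30136581060857
```

View pics/e_side.png

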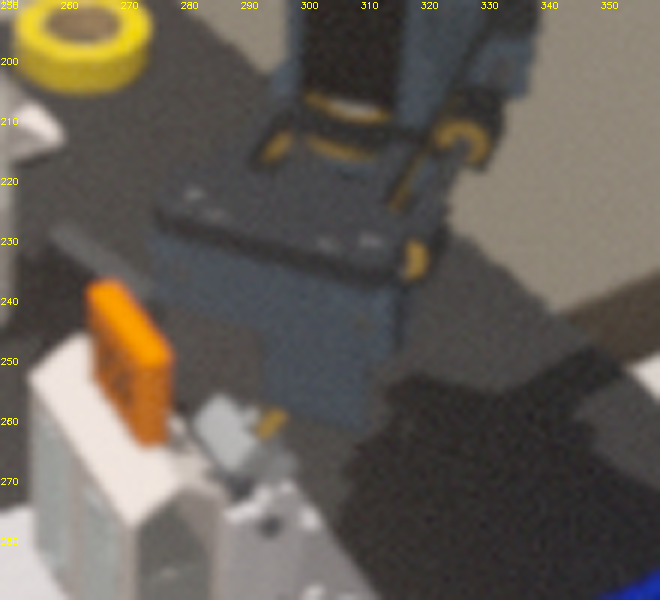

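Emit:
jog_arm(
  deltas=[
    [[0, 0, 0, 6, 0.03], [0, 0, 0, 12, 0.03], [0, 0, 0, 18, 0.03], [0, 0, 0, 24, 0.03], [0, 0, 0, 30, 0.03], [0, 0, 0, 36, 0.03], [0, 0, 0, 42, 0.03], [0, 0, 0, 42, 0.03]],
  ],
)

```text
time_s: 6.2
ee_pos: [404.3, 364.4, 108.0]
ee_rot: [179.6, -0.3, 112.5]
force: [3.7, 7.3, -0.5]
gripper_width: 38.2
```

```bash
python3 - <<'E'
from snap import *
s=env.state();print(s['ee_pos'],s['ee_rot'],s['force'],s['torque'],s['gripper_width'])
snap("f",(250,190,110,100),None)
E
```

```text
[404.34435994 364.42610485 108.02956125] [179.58261861  -0.25532068 112.54661493] [ 3.66078547  7.29240141 -0.49899468] [ 1.11958622 -0.47449306  0.08547621] 38.178882713153016
```

View pics/f_side.png

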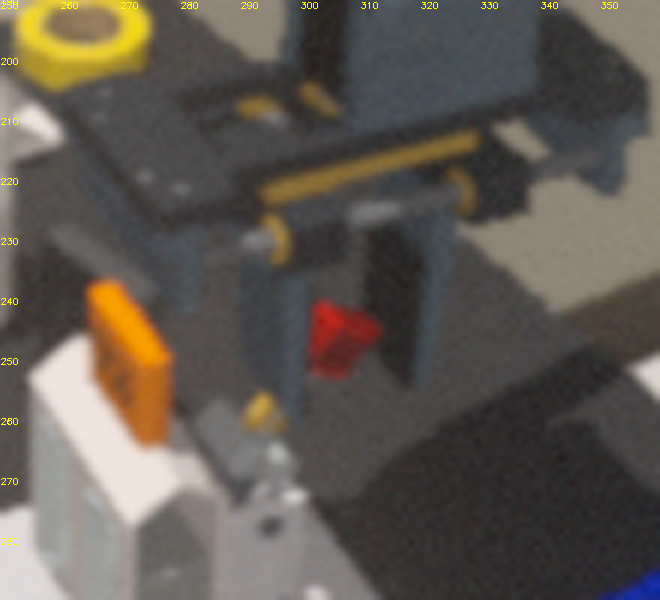

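Emit:
jog_arm(
  deltas=[
    [[0, 0, 0, 0, 0.05], [0, 0, 0, 0, 0.05], [0, 0, 0, 0, 0.05], [0, 0, 0, 0, 0.05]],
  ],
)

```text
time_s: 6.58
ee_pos: [402.0, 361.7, 107.3]
ee_rot: [-180.0, -0.1, 112.7]
force: [-1.4, 2.6, 3.8]
gripper_width: 50.0
```

```bash
python3 - <<'E'
from snap import *
s=env.state();print(s['ee_pos'],s['ee_rot'],s['force'],s['torque'],s['gripper_width'])
snap("g",(250,190,110,100),None)
E
```

```text
[402.0177068  361.72412144 107.27790874] [-1.79994110e+02 -5.65653751e-02  1.12713853e+02] [-1.44812698  2.56705097  3.78700997] [0.40283737 0.1700975  0.073495  ] 50.00221124678636
```

View pics/g_side.png

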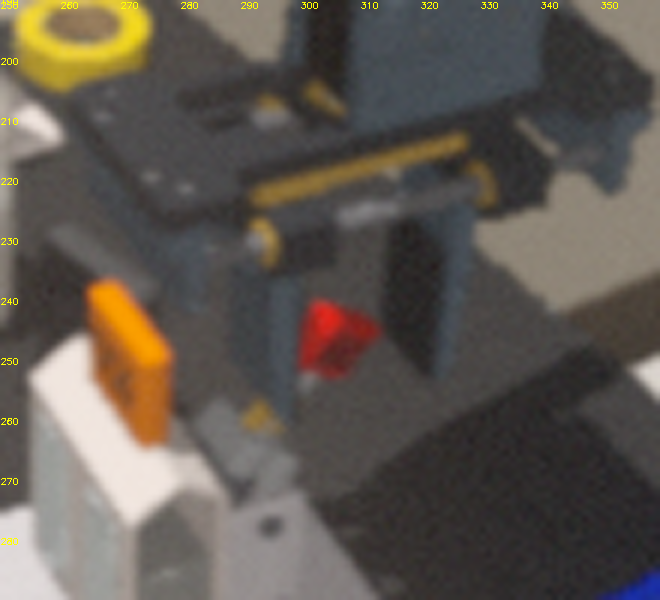

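Emit:
jog_arm(
  deltas=[
    [[0, 0, 0, 0, 0.06], [0, 0, 0, 0, 0.06], [0, 0, -0.02, 0, 0.06], [0, 0, -0.04, 0, 0.06], [0, 0, -0.07, 0, 0.06], [0, 0, -0.09, 0, 0.06], [0, 0, -0.09, 0, 0.06], [0, 0, -0.09, 0, 0.06]],
  ],
)

```text
time_s: 7.3
ee_pos: [402.6, 360.9, 197.3]
ee_rot: [179.9, 0.0, 112.7]
force: [0.3, 0.2, 0.1]
gripper_width: 60.0
```

```bash
python3 - <<'E'
from snap import *
s=env.state();print(s['ee_pos'],s['ee_rot'],s['force'],s['torque'],s['gripper_width'])
snap("i",(250,220,80,75),(150,150,100,100),8)
E
```

```text
[402.58764683 360.94343573 197.29525531] [1.79947792e+02 2.76343672e-02 1.12690694e+02] [0.26770456 0.24264098 0.12764015] [-0.107665    0.03382178  0.01284196] 60.018468609497276
```

View pics/i_side.png

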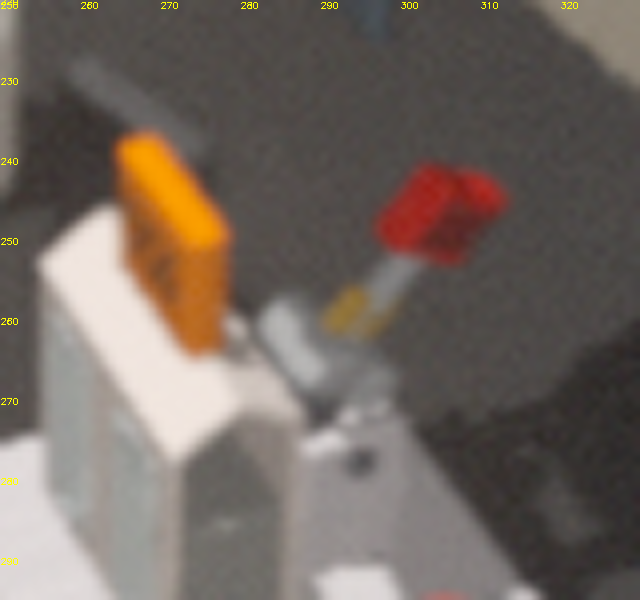

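View pics/i_top.png

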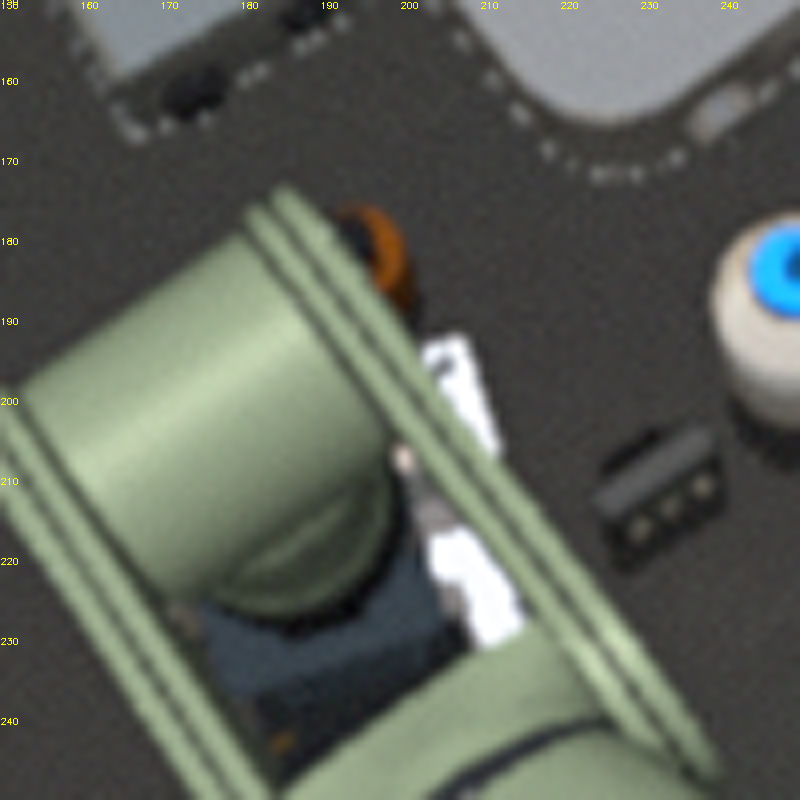

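The knob is twisted and stands out, with brass key showing at (293,259). I'll fit the twist angle to the red silhouette.

```bash
cat > fit.py <<'E'
from h import *
def fit(im):
    b=im.astype(int); m=((b[:,:,0]>90)&(b[:,:,1]<60)&(b[:,:,2]<60)).astype(np.uint8)
    w=np.zeros_like(m); w[232:262,290:322]=1; m&=w
    c,s=np.cos(np.radians(22.7)),np.sin(np.radians(22.7)); D=np.array([[c,-s,0],[s,c,0],[0,0,1]])
    a=np.array([-np.sin(np.radians(40)),0,np.cos(np.radians(40))]); u=np.array([np.cos(np.radians(40)),0,np.sin(np.radians(40))]); y=np.array([0,1,0])
    S=4; M=cv2.resize(m,None,fx=S,fy=S,interpolation=cv2.INTER_LINEAR)
    M=cv2.resize((m*255).astype(np.uint8),None,fx=S,fy=S,interpolation=cv2.INTER_CUBIC)>127
    best=[]
    for pull in np.arange(-2,20,2.):
        for ph in range(-130,131,5):
            p=np.radians(ph); l=np.cos(p)*y-np.sin(p)*u; t=np.cos(p)*u+np.sin(p)*y
            X=[]
            for i in(-6,6):
                for j in(-18,18):
                    for k in(-12,12): X.append(np.array([-68,0,94])+a*pull+i*t+j*l+k*a)
            uv=proj("side",np.array(X)@D.T+[475.9,393.,0])
            for dx in (-1,0,1):
              for dy in (-1,0,1):
                h=cv2.convexHull(((uv+[dx,dy]+.5)*S).astype(np.int32)); q=np.zeros(M.shape,np.uint8); cv2.fillConvexPoly(q,h,1)
                best.append(((q.astype(bool)&M).sum()/(q.astype(bool)|M).sum(),pull,ph,dx,dy))
    best.sort(reverse=True); return best
E
python3 - <<'E'
from fit import *
im=cv2.imread("pics/side0.png")[:,:,::-1]; print("home",[tuple(np.round(b,2)) for b in fit(im)[:5]])
im=env.grab_frame("side"); print("now",[tuple(np.round(b,2)) for b in fit(im)[:25:2]])
E
```

```text
home [(np.float64(0.82), np.float64(2.0), np.float64(-15.0), np.float64(-1.0), np.float64(0.0)), (np.float64(0.82), np.float64(2.0), np.float64(-10.0), np.float64(-1.0), np.float64(0.0)), (np.float64(0.81), np.float64(0.0), np.float64(-15.0), np.float64(0.0), np.float64(-1.0)), (np.float64(0.8), np.float64(-2.0), np.float64(-10.0), np.float64(0.0), np.float64(-1.0)), (np.float64(0.8), np.float64(-2.0), np.float64(-15.0), np.float64(0.0), np.float64(-1.0))]
now [(np.float64(0.77), np.float64(14.0), np.float64(115.0), np.float64(-1.0), np.float64(-1.0)), (np.float64(0.77), np.float64(16.0), np.float64(115.0), np.float64(-1.0), np.float64(0.0)), (np.float64(0.75), np.float64(14.0), np.float64(115.0), np.float64(0.0), np.float64(-1.0)), (np.float64(0.75), np.float64(12.0), np.float64(115.0), np.float64(0.0), np.float64(-1.0)), (np.float64(0.75), np.float64(14.0), np.float64(115.0), np.float64(-1.0), np.float64(0.0)), (np.float64(0.75), np.float64(16.0), np.float64(110.0), np.float64(-1.0), np.float64(0.0)), (np.float64(0.75), np.float64(12.0), np.float64(115.0), np.float64(-1.0), np.float64(-1.0)), (np.float64(0.74), np.float64(12.0), np.float64(110.0), np.float64(0.0), np.float64(-1.0)), (np.float64(0.74), np.float64(14.0), np.float64(110.0), np.float64(0.0), np.float64(-1.0)), (np.float64(0.74), np.float64(16.0), np.float64(115.0), np.float64(-1.0), np.float64(-1.0)), (np.float64(0.74), np.float64(14.0), np.float64(110.0), np.float64(-1.0), np.float64(-1.0)), (np.float64(0.73), np.float64(14.0), np.float64(120.0), np.float64(-1.0), np.float64(-1.0)), (np.float64(0.73), np.float64(14.0), np.float64(110.0), np.float64(-1.0), np.float64(0.0))]
```

```bash
sed -i 's/m=((b.*$/m=((b[:,:,0]>75)\&(b[:,:,0]>1.8*b[:,:,1])\&(b[:,:,0]>1.8*b[:,:,2])).astype(np.uint8)/' fit.py
python3 - <<'E'
from fit import *
im=cv2.imread("pics/side0.png")[:,:,::-1]; print("home",[np.round(b,2).tolist() for b in fit(im)[:9:2]])
im=env.grab_frame("side"); print("now",[np.round(b,2).tolist() for b in fit(im)[:25:2]])
E
```

```text
home [[0.91, 0.0, -5.0, -1.0, -1.0], [0.89, 2.0, -10.0, -1.0, 0.0], [0.89, 2.0, 0.0, -1.0, 0.0], [0.87, 2.0, 5.0, -1.0, 0.0], [0.87, 0.0, 5.0, -1.0, -1.0]]
now [[0.87, 14.0, 115.0, -1.0, -1.0], [0.86, 16.0, 115.0, -1.0, 0.0], [0.83, 12.0, 115.0, 0.0, -1.0], [0.82, 14.0, 115.0, 0.0, -1.0], [0.82, 16.0, 110.0, -1.0, 0.0], [0.82, 16.0, 120.0, -1.0, 0.0], [0.82, 16.0, 115.0, -1.0, -1.0], [0.82, 12.0, 115.0, -1.0, -1.0], [0.82, 14.0, 110.0, -1.0, -1.0], [0.81, 14.0, 110.0, 0.0, -1.0], [0.81, 14.0, 115.0, -1.0, 0.0], [0.81, 12.0, 110.0, 0.0, -1.0], [0.81, 14.0, 120.0, -1.0, -1.0]]
```

Emit:
jog_arm(
  deltas=[
    [[0, 0, 0, -7, 0.05], [0, 0, 0, -14, 0.05], [0, 0, 0, -21, 0.05], [0, 0, 0, -28, 0.05], [0, 0, 0, -35, 0.05], [0, 0, 0, -42, 0.05], [0, 0.003, 0, -49, 0.05], [0, 0.003, 0, -56, 0.05], [0, 0.003, 0, -63, 0.05], [0, 0.003, 0, -70, 0.05], [0, 0.003, 0, -77, 0.05], [0, 0.003, 0, -84, 0.05], [0, 0.003, 0, -90, 0.05], [0, 0.003, 0.02, -90, 0.05], [0, 0.003, 0.04, -90, 0.05], [0, 0.003, 0.06, -90, 0.05], [0, 0.003, 0.075, -90, 0.05], [0, 0.003, 0.085, -90, 0.05], [0, 0.003, 0.09, -90, 0.05], [0, 0.003, 0.09, -90, 0.05]],
  ],
  grip_force=8,
)

```text
time_s: 9.17
ee_pos: [404.6, 362.0, 105.5]
ee_rot: [-179.9, -0.2, -157.3]
force: [-0.8, 0.0, 0.5]
gripper_width: 50.0
```

Emit:
jog_arm(
  deltas=[
    [[0, 0, 0, 0, 0.03], [0, 0, 0, 0, 0.02], [0, 0, 0, 0, 0.015], [0, 0, 0, 0, 0.01], [0, 0, 0, 0, 0.01], [0, 0, 0, 0, 0.01], [0, 0, 0, 0, 0.01]],
  ],
  grip_force=8,
)

```text
time_s: 9.75
ee_pos: [405.0, 362.1, 107.1]
ee_rot: [-180.0, -0.0, -157.3]
force: [-0.2, -1.2, 1.3]
gripper_width: 11.8
```

```bash
python3 - <<'E'
from snap import *
s=env.state();print(s['ee_pos'],s['ee_rot'],s['force'],s['torque'],s['gripper_width'])
snap("j",(250,190,110,100),None)
E
```

```text
[404.96954329 362.08311706 107.05551788] [-1.79967190e+02 -3.92382296e-02 -1.57314106e+02] [-0.23200907 -1.24711733  1.2837675 ] [-0.36453351  0.08702547 -0.08658501] 11.823193743324124
```

View pics/j_side.png

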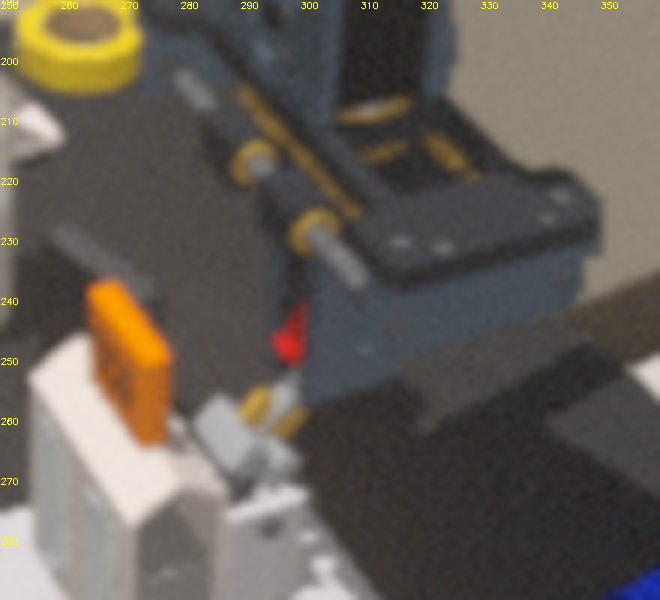

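Emit:
jog_arm(
  deltas=[
    [[0, 0, 0, 0, 0.05], [0, 0, 0, 0, 0.05], [0, 0, 0, 0, 0.05], [0, 0, -0.02, 0, 0.05], [0, 0, -0.05, 0, 0.05], [0, 0, -0.09, 0, 0.05], [-0.01, 0, -0.09, 7, 0.05], [-0.02, 0, -0.09, 14, 0.05], [-0.03, 0, -0.09, 21, 0.05], [-0.04, 0, -0.09, 28, 0.05], [-0.05, 0, -0.09, 35, 0.05], [-0.06, 0, -0.09, 42, 0.05], [-0.07, 0, -0.09, 49, 0.05], [-0.077, 0, -0.09, 56, 0.05], [-0.077, 0, -0.09, 63, 0.05], [-0.077, 0, -0.09, 70, 0.05], [-0.077, 0, -0.09, 77, 0.05], [-0.077, 0, -0.09, 84, 0.05], [-0.077, 0, -0.09, 90, 0.05], [-0.077, 0, -0.09, 90, 0.05]],
  ],
  grip_force=25,
)

```text
time_s: 11.47
ee_pos: [476.3, 392.5, 196.8]
ee_rot: [180.0, -0.0, 112.6]
force: [0.1, 0.6, -0.2]
gripper_width: 49.8
```

```bash
python3 - <<'E'
from snap import *
from fit import fit
s=env.state();print(s['ee_pos'],s['ee_rot'],s['force'],s['gripper_width'])
snap("k",(230,190,110,100),None)
im=env.grab_frame("side"); print("now",[np.round(b,2).tolist() for b in fit(im)[:9:2]])
E
```

```text
[476.25849462 392.49354285 196.82198422] [ 1.79992342e+02 -2.17458059e-02  1.12599189e+02] [ 0.06988752  0.57806284 -0.20956014] 49.77236001864563
now [[0.87, 16.0, 100.0, -1.0, 0.0], [0.87, 16.0, 95.0, -1.0, 0.0], [0.86, 12.0, 95.0, 0.0, -1.0], [0.86, 12.0, 100.0, 0.0, -1.0], [0.85, 14.0, 100.0, -1.0, -1.0]]
```

View pics/k_side.png

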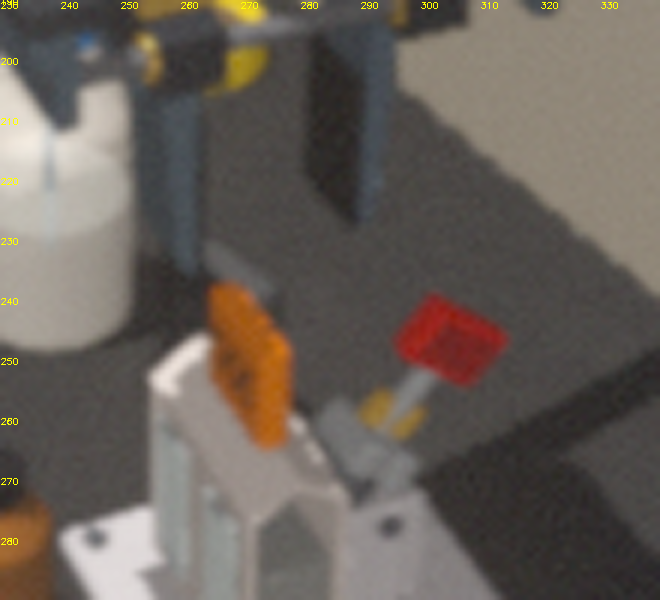

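The knob now stands at a quarter turn (about 95–100° on a loose fit) and stays out. Moving down onto the fin.

Emit:
jog_arm(
  deltas=[
    [[0, 0, 0.02, 0, 0.05], [0, 0, 0.04, 0, 0.05], [0, 0, 0.055, 0, 0.05], [0, 0, 0.065, 0, 0.05], [0, 0, 0.072, 0, 0.05], [0, 0, 0.072, 0, 0.05], [0, 0, 0.072, 0, 0.03], [0, 0, 0.072, 0, 0.02], [0, 0, 0.072, 0, 0.016], [0, 0, 0.072, 0, 0.005], [0, 0, 0.072, 0, 0.005], [0, 0, 0.072, 0, 0.005], [0, 0, 0.072, 0, 0.005], [0, 0, 0.072, 0, 0.005]],
  ],
  grip_force=25,
)

```text
time_s: 12.73
ee_pos: [476.4, 392.4, 125.3]
ee_rot: [180.0, -0.0, 112.7]
force: [0.3, 0.3, 1.8]
gripper_width: 11.8
```

```bash
python3 - <<'E'
from snap import *
s=env.state();print(s['ee_pos'],s['ee_rot'],s['force'],s['torque'],s['gripper_width'])
snap("l",(230,200,110,100),None)
E
```

```text
[476.37790174 392.37357693 125.31316717] [ 1.79960788e+02 -1.34986926e-02  1.12691480e+02] [0.33549839 0.25468069 1.79989712] [-0.07249378  0.08248976 -0.0191887 ] 11.835395065427637
```

View pics/l_side.png

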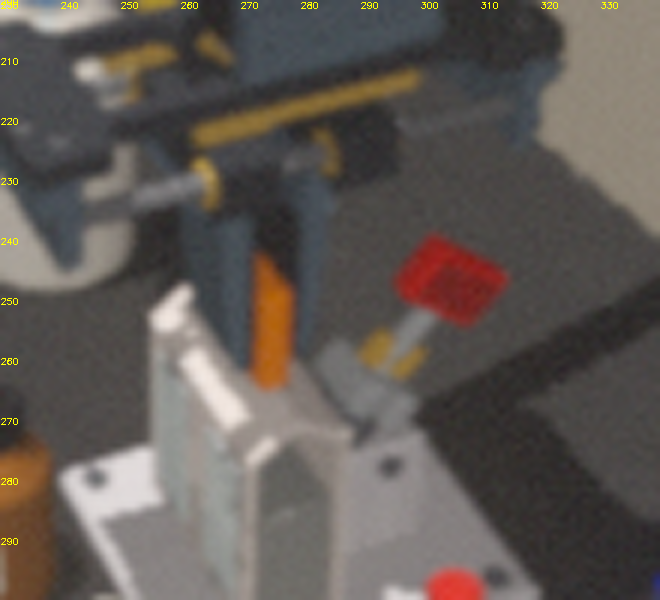

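Emit:
jog_arm(
  deltas=[
    [[0, 0, -0.004, 0, 0.005], [0, 0, -0.009, 0, 0.005], [0, 0, -0.014, 0, 0.005], [0, 0, -0.02, 0, 0.005], [0, 0, -0.02, 0, 0.005]],
  ],
)

```text
time_s: 13.2
ee_pos: [476.9, 392.8, 146.6]
ee_rot: [179.8, -0.0, 112.7]
force: [0.2, -0.2, -0.6]
gripper_width: 12.3
```

Emit:
jog_arm(
  deltas=[
    [[0, 0, -0.01, 0, 0.005], [0, 0, -0.02, 0, 0.005], [0, 0, -0.032, 0, 0.005], [0, 0, -0.046, 0, 0.005], [0, 0, -0.062, 0, 0.005], [0, 0, -0.08, 0, 0.005], [0, 0, -0.098, 0, 0.005], [0, 0, -0.112, 0, 0.005], [0, 0, -0.122, 0, 0.005], [0, 0, -0.128, 0, 0.005], [0, 0, -0.13, 0, 0.005], [0, 0, -0.13, 0, 0.005]],
  ],
)

```text
time_s: 14.2
ee_pos: [476.2, 392.2, 275.1]
ee_rot: [180.0, -0.0, 112.7]
force: [0.5, 0.2, -1.9]
gripper_width: 11.8
```

```bash
python3 - <<'E'
from snap import *
s=env.state();print(s['ee_pos'],s['ee_rot'],s['force'],s['torque'],s['gripper_width'])
snap("m",(220,150,130,140),None,4)
delta(476.2,392.2,275,112.7,410,250,275,112.7)
c,sn=np.cos(np.radians(28.4)),np.sin(np.radians(28.4))
for yy in(-35,):print(591.8-sn*yy,0.5+c*yy)
E
```

```text
[476.16751073 392.21718696 275.14700047] [ 1.79989888e+02 -7.53884118e-03  1.12690729e+02] [ 0.47348091  0.23222177 -1.93426325] [-0.04148672  0.02283435 -0.01576029] 11.844782998422355
[-0.1056, -0.1159, 0.0, 0.0]
608.4468473174596 -30.28770005033158
```

View pics/m_side.png

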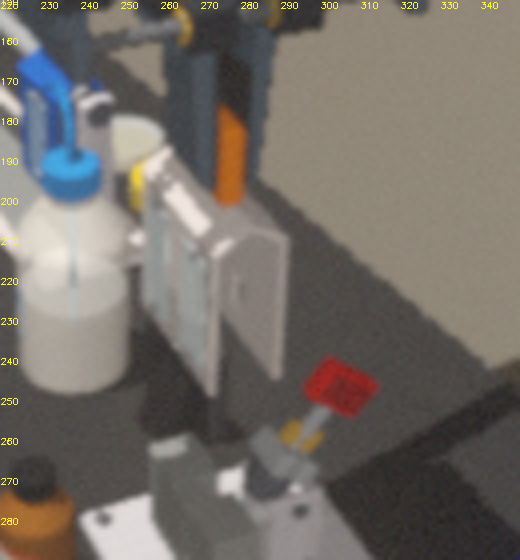

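Emit:
jog_arm(
  deltas=[
    [[-0.008, -0.008, -0.006, 0, 0.005], [-0.024, -0.025, -0.015, 0, 0.005], [-0.041, -0.043, -0.025, 0, 0.005], [-0.059, -0.061, -0.025, 0, 0.005], [-0.077, -0.08, -0.025, 0, 0.005], [-0.096, -0.1, -0.025, 0, 0.005], [-0.114, -0.117, -0.025, 0, 0.005], [-0.132, -0.13, -0.025, 0, 0.005], [-0.152, -0.138, -0.025, 0, 0.005], [-0.174, -0.145, -0.025, 0, 0.005], [-0.197, -0.152, -0.025, 0, 0.005], [-0.22, -0.158, -0.025, 0, 0.005], [-0.243, -0.165, -0.025, -1, 0.005], [-0.266, -0.172, -0.025, -2, 0.005], [-0.289, -0.178, -0.025, -3, 0.005], [-0.309, -0.184, -0.025, -4, 0.005], [-0.326, -0.189, -0.025, -5, 0.005], [-0.338, -0.193, -0.025, -5.7, 0.005], [-0.344, -0.194, -0.025, -5.7, 0.005], [-0.344, -0.194, -0.025, -5.7, 0.005]],
  ],
)

```text
time_s: 15.92
ee_pos: [429.4, -1.0, 299.7]
ee_rot: [-180.0, -0.0, 118.3]
force: [0.3, 0.7, -1.6]
gripper_width: 11.9
```

```bash
python3 - <<'E'
from snap import *
s=env.state();print(s['ee_pos'],s['ee_rot'],s['force'],s['gripper_width'])
snap("n",(160,110,150,120),(230,120,140,110),5)
p=s['ee_pos']
delta(p[0],p[1],p[2],118.4,608.4,-30.3,300,118.4)
E
```

```text
[429.38032656  -1.0387177  299.69657367] [-1.79955467e+02 -1.19764587e-02  1.18251947e+02] [ 0.29342634  0.70286017 -1.58958877] 11.917413342993894
[-0.1109, 0.1436, -0.0003, 0.0]
```

View pics/n_side.png

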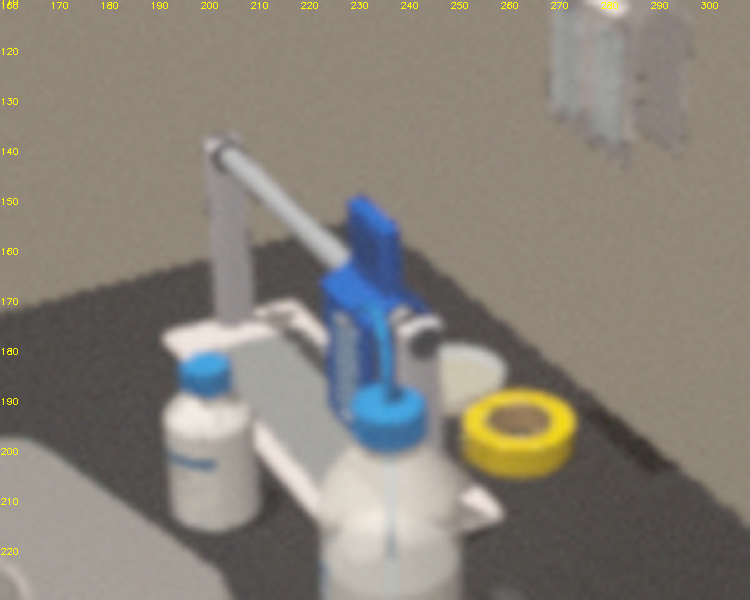

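View pics/n_top.png

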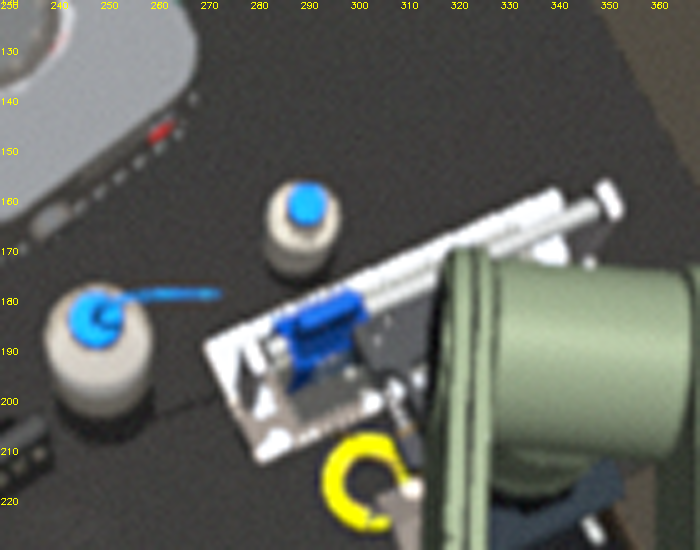

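Emit:
jog_arm(
  deltas=[
    [[-0.005, 0.006, 0, 0, 0.005], [-0.015, 0.02, 0, 0, 0.005], [-0.029, 0.037, 0, 0, 0.005], [-0.043, 0.055, 0, 0, 0.005], [-0.058, 0.075, 0, 0, 0.005], [-0.073, 0.094, 0, 0, 0.005], [-0.087, 0.113, 0, 0, 0.005], [-0.099, 0.128, 0, 0, 0.005], [-0.107, 0.139, 0, 0, 0.005], [-0.111, 0.144, 0, 0, 0.005], [-0.111, 0.144, 0, 0, 0.005], [-0.111, 0.144, 0, 0, 0.005]],
  ],
)

```text
time_s: 17.02
ee_pos: [609.1, -28.6, 299.5]
ee_rot: [-179.9, -0.1, 118.4]
force: [-0.1, 0.1, -2.9]
gripper_width: 11.9
```

```bash
python3 - <<'E'
from snap import *
s=env.state();print(s['ee_pos'],s['ee_rot'],s['force'],s['gripper_width'])
snap("o",(160,60,120,130),(230,120,140,110),5)
# predicted carrier wall lower corners given TCP
p=s['ee_pos'];c,sn=np.cos(np.radians(28.4)),np.sin(np.radians(28.4))
for x in(-18,18):
  for y in(-40,40): print(x,y,proj("side",[p[0]+c*x-sn*y,p[1]+sn*x+c*y,p[2]-115.3]).round(1))
E
```

```text
[609.11218819 -28.55468681 299.46399009] [-1.79936309e+02 -5.54523616e-02  1.18432246e+02] [-0.05594107  0.10517265 -2.85784054] 11.86193226974074
-18 -40 [[216.3 126.6]]
-18 40 [[228.8 137.1]]
18 -40 [[204.6 129.1]]
18 40 [[216.6 139.9]]
```

View pics/o_side.png

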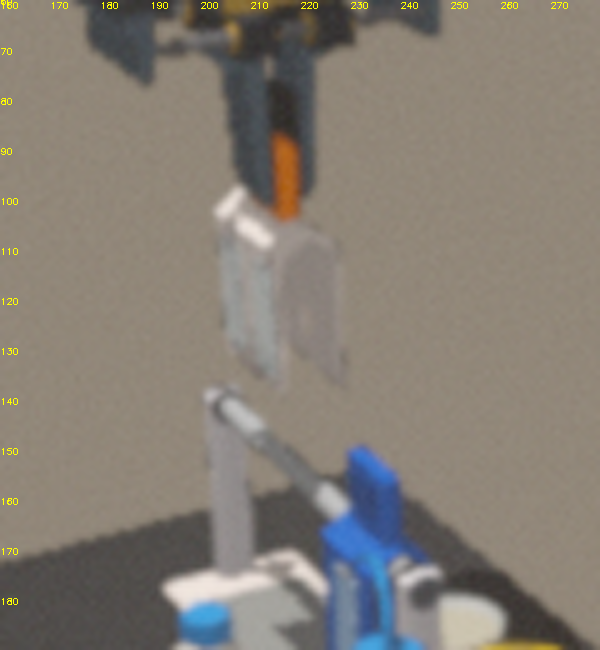

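View pics/o_top.png

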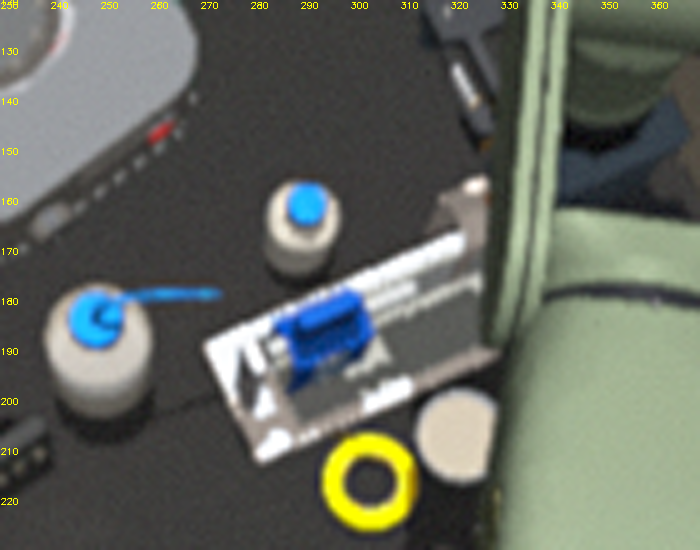

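Emit:
jog_arm(
  deltas=[
    [[0, -0.0014, 0.01, 0, 0.005], [0, -0.0014, 0.022, 0, 0.005], [0, -0.0014, 0.034, 0, 0.005], [0, -0.0014, 0.042, 0, 0.005], [0, -0.0014, 0.044, 0, 0.005], [0, -0.0014, 0.044, 0, 0.005], [0, -0.0014, 0.044, 0, 0.005]],
  ],
)

```text
time_s: 17.7
ee_pos: [608.2, -29.8, 256.4]
ee_rot: [180.0, 0.0, 118.4]
force: [-0.2, 0.2, -0.1]
gripper_width: 12.4
```

```bash
python3 - <<'E'
from snap import *
s=env.state();print(s['ee_pos'],s['ee_rot'],s['force'],s['gripper_width'])
snap("p",(180,90,80,90),None,7)
p=s['ee_pos'];c,sn=np.cos(np.radians(28.4)),np.sin(np.radians(28.4))
for x in(-18,18):
  for y in(-40,40): print(x,y,proj("side",[p[0]+c*x-sn*y,p[1]+sn*x+c*y,p[2]-115.3]).round(1))
for y in(-120,-75,5,45,120): print('bar',y,proj("side",[591.8-sn*y,.5+c*y,125]).round(1))
E
```

```text
[608.22530171 -29.81488972 256.39971567] [1.79958713e+02 1.98469091e-02 1.18390646e+02] [-0.19694675  0.23015272 -0.13377246] 12.3966496978441
-18 -40 [[217.4 140.3]]
-18 40 [[229.6 151.2]]
18 -40 [[205.9 142.9]]
18 40 [[217.8 154.1]]
bar -120 [[205.7 140.7]]
bar -75 [[211.9 146.6]]
bar 5 [[223.9 157.8]]
bar 45 [[230.3 163.9]]
bar 120 [[243.4 176.2]]
```

View pics/p_side.png

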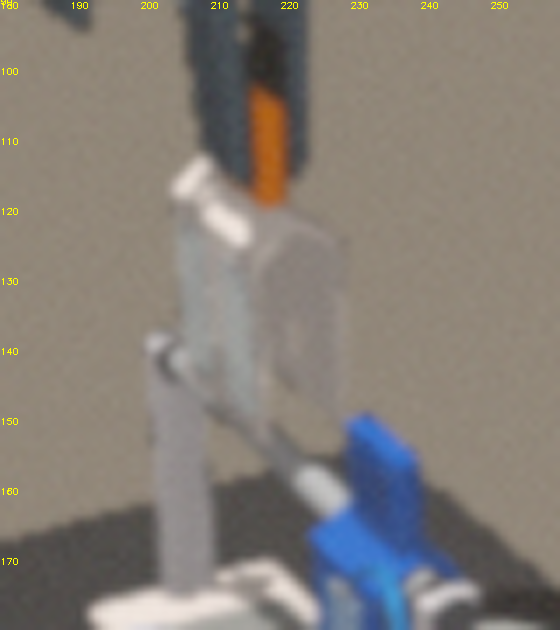

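Emit:
jog_arm(
  deltas=[
    [[0, 0, 0.004, 0, 0.005], [0, 0, 0.009, 0, 0.005], [0, 0, 0.014, 0, 0.005], [0, 0, 0.02, 0, 0.005], [0, 0, 0.026, 0, 0.005], [0, 0, 0.03, 0, 0.005], [0, 0, 0.03, 0, 0.005]],
  ],
)

```text
time_s: 18.33
ee_pos: [607.5, -29.8, 224.5]
ee_rot: [-179.9, -0.1, 118.4]
force: [-0.8, -0.4, -1.7]
gripper_width: 11.8
```

```bash
python3 - <<'E'
from snap import *
s=env.state();print(s['ee_pos'],s['ee_rot'],s['force'],s['torque'],s['gripper_width'])
snap("q",(180,90,80,90),None,7)
E
```

```text
[607.53148833 -29.77882052 224.46531066] [-1.79880061e+02 -8.05480475e-02  1.18390622e+02] [-0.76563319 -0.39685499 -1.73376214] [-0.04212698  0.04067279  0.00359492] 11.806791606731645
```

View pics/q_side.png

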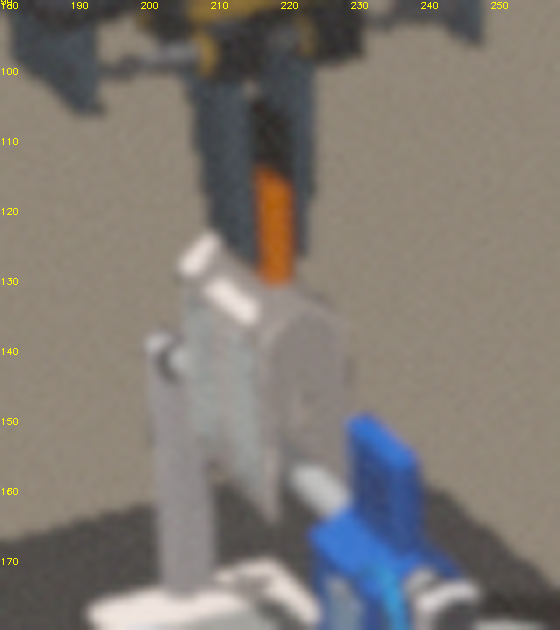

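The carrier's walls now straddle the bar at (222,157), and only its own weight registers. Continuing down.

Emit:
jog_arm(
  deltas=[
    [[0, 0, 0.008, 0, 0.005], [0, 0, 0.018, 0, 0.005], [0, 0, 0.028, 0, 0.005], [0, 0, 0.038, 0, 0.005], [0, 0, 0.046, 0, 0.005], [0, 0, 0.052, 0, 0.005], [0, 0, 0.056, 0, 0.005], [0, 0, 0.058, 0, 0.005], [0, 0, 0.058, 0, 0.005]],
  ],
)

```text
time_s: 19.13
ee_pos: [608.1, -29.8, 167.5]
ee_rot: [-180.0, -0.0, 118.4]
force: [0.3, 0.5, -1.4]
gripper_width: 11.6
```

```bash
python3 - <<'E'
from snap import *
s=env.state();print(s['ee_pos'],s['ee_rot'],s['force'],s['torque'],s['gripper_width'])
E
```

```text
[608.07914414 -29.7893424  167.49991925] [-1.79975487e+02 -2.16963616e-02  1.18390647e+02] [ 0.31035113  0.46268671 -1.42902668] [-0.08806972  0.02814681  0.0684304 ] 11.633409452582017
```

Emit:
jog_arm(
  deltas=[
    [[0, 0, 0.002, 0, 0.005], [0, 0, 0.004, 0, 0.005], [0, 0, 0.005, 0, 0.005], [0, 0, 0.006, 0, 0.005], [0, 0, 0.006, 0, 0.005]],
  ],
)

```text
time_s: 19.55
ee_pos: [608.1, -29.8, 161.8]
ee_rot: [-180.0, -0.0, 118.4]
force: [-0.0, 1.0, -2.7]
gripper_width: 12.5
```

Emit:
jog_arm(
  deltas=[
    [[0, 0, 0.001, 0, 0.005], [0, 0, 0.0015, 0, 0.005], [0, 0, 0.0015, 0, 0.005]],
  ],
)

```text
time_s: 19.8
ee_pos: [608.8, -29.7, 161.1]
ee_rot: [179.9, 0.0, 118.4]
force: [0.5, -0.2, 1.8]
gripper_width: 11.6
```

Emit:
jog_arm(
  deltas=[
    [[0, 0, 0.0005, 0, 0.005], [0, 0, 0.0005, 0, 0.005], [0, 0, 0.0005, 0, 0.012], [0, 0, 0.0005, 0, 0.013], [0, 0, 0.0005, 0, 0.014], [0, 0, 0.0005, 0, 0.016], [0, 0, 0.0005, 0, 0.02], [0, 0, 0.0005, 0, 0.026], [0, 0, 0.0005, 0, 0.034], [0, 0, 0.0005, 0, 0.044], [0, 0, 0.0005, 0, 0.05], [0, 0, 0.0005, 0, 0.05]],
  ],
  grip_force=10,
)

```text
time_s: 20.8
ee_pos: [608.1, -29.8, 159.9]
ee_rot: [-180.0, -0.0, 118.4]
force: [-0.7, -0.9, -0.5]
gripper_width: 48.9
```

```bash
python3 - <<'E'
from snap import *
s=env.state();print(s['ee_pos'],s['ee_rot'],s['force'],s['torque'],s['gripper_width'])
snap("r",(180,100,80,90),None,7)
E
```

```text
[608.12309753 -29.82679335 159.87299909] [-1.79994039e+02 -5.58643906e-03  1.18389115e+02] [-0.68567693 -0.88507006 -0.54063303] [-0.09542467 -0.02373054 -0.02091696] 48.94392445453661
```

View pics/r_side.png

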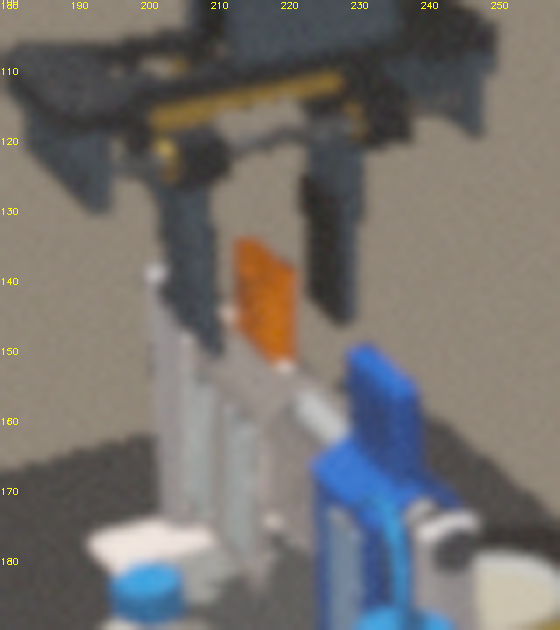

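The carrier hangs level, with its fin at (216,143) between the open fingers. Lifting the gripper away.

Emit:
jog_arm(
  deltas=[
    [[0, 0, -0.01, 0, 0.05], [0, 0, -0.025, 0, 0.05], [0, 0, -0.045, 0, 0.05], [0, 0, -0.07, 0, 0.05], [0, 0, -0.1, 0, 0.05], [0, 0, -0.13, 0, 0.05], [0.01, -0.02, -0.14, 0, 0.05], [0.03, -0.05, -0.14, 0, 0.05], [0.05, -0.08, -0.14, 0, 0.05], [0.07, -0.11, -0.14, 0, 0.05], [0.09, -0.14, -0.14, 0, 0.05], [0.11, -0.17, -0.14, 0, 0.05], [0.12, -0.19, -0.14, 0, 0.05], [0.12, -0.2, -0.14, 0, 0.05], [0.12, -0.2, -0.14, 0, 0.05], [0.12, -0.2, -0.14, 0, 0.05]],
  ],
)

```text
time_s: 22.18
ee_pos: [376.1, -19.6, 300.8]
ee_rot: [179.9, 0.1, 118.3]
force: [0.2, -0.6, -0.6]
gripper_width: 49.8
```

```bash
python3 - <<'E'
from snap import *
from fit import fit
s=env.state();print(s['ee_pos'],s['force'])
snap("s",(180,120,150,180),(160,130,200,120),4)
im=env.grab_frame("side"); print("knob",[np.round(b,2).tolist() for b in fit(im)[:5:2]])
for l in ["carrier","carrier_hung_saddle"]: print(l,[(r["xyz"],round(r["conf"],2)) for r in env.look_for("side",l)[:3]])
E
```

```text
[376.06764163 -19.61051342 300.77748718] [ 0.16653404 -0.57073089 -0.56504747]
knob [[0.92, 14.0, 95.0, -1.0, -1.0], [0.9, 14.0, 90.0, -1.0, -1.0], [0.9, 16.0, 90.0, -1.0, 0.0]]
carrier [([615.3, -19.8, 109.8], 0.56), ([481.4, 38.6, 13.7], 0.15)]
carrier_hung_saddle [([565.9, 74.7, 127.6], 0.78), ([416.7, 368.7, 104.8], 0.41)]
```

View pics/s_side.png

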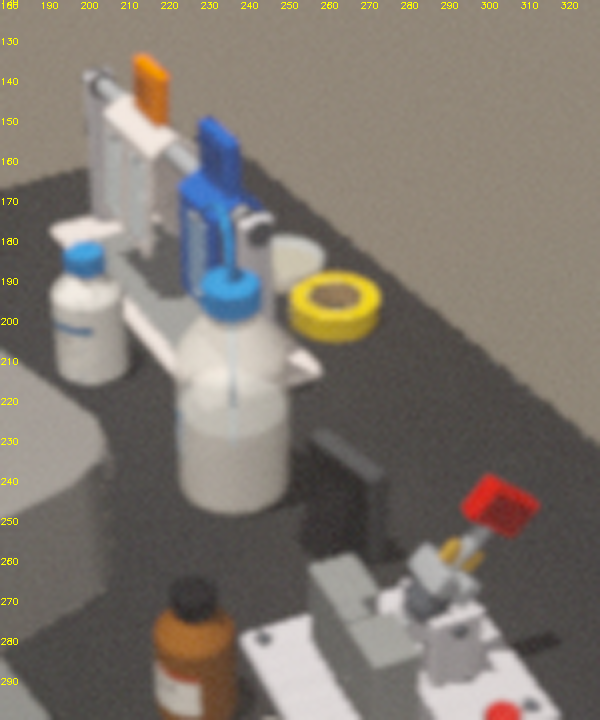

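View pics/s_top.png

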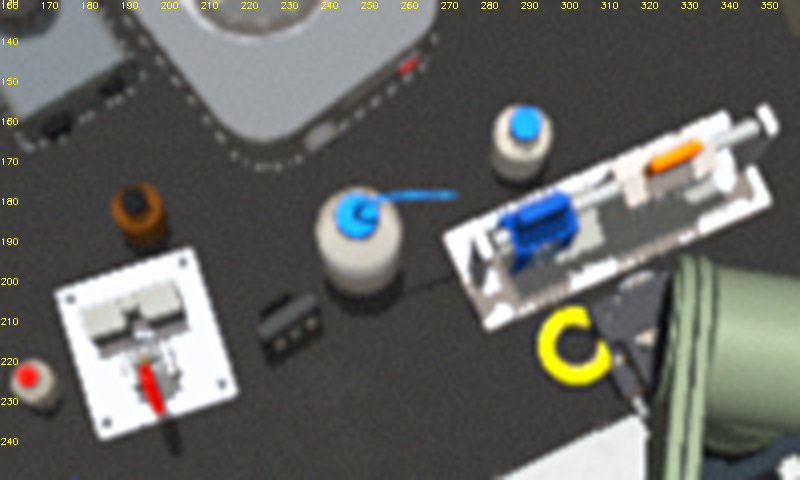

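The white carrier hangs beside the blue one: fins at (215,142) and (230,158) in the side view, (328,169) and (293,183) in the top. The knob stays out at a quarter turn. I'll wait a moment and compare frames for stillness.

Emit:
jog_arm(
  deltas=[
    [[0, 0, 0, 0, 0.05], [0, 0, 0, 0, 0.05], [0, 0, 0, 0, 0.05], [0, 0, 0, 0, 0.05], [0, 0, 0, 0, 0.05], [0, 0, 0, 0, 0.05], [0, 0, 0, 0, 0.05], [0, 0, 0, 0, 0.05], [0, 0, 0, 0, 0.05], [0, 0, 0, 0, 0.05]],
  ],
)

```text
time_s: 23.27
ee_pos: [375.1, -19.3, 300.0]
ee_rot: [180.0, -0.0, 118.4]
force: [0.1, 0.1, -0.7]
gripper_width: 49.9
```

```bash
python3 - <<'E'
from h import *
def org(im):
    b=im.astype(int);m=(b[:,:,0]>150)&(b[:,:,1]>50)&(b[:,:,1]<170)&(b[:,:,2]<80);m[:, :195]=0;m[:,235:]=0;m[:125]=0;m[160:]=0
    v,u=np.nonzero(m);return u.mean().round(2),v.mean().round(2),m.sum()
def blu(im):
    b=im.astype(int);m=(b[:,:,2]>110)&(b[:,:,0]<70)&(b[:,:,1]<110);m[:, :220]=0;m[:,245:]=0;m[:145]=0;m[170:]=0
    v,u=np.nonzero(m);return u.mean().round(2),v.mean().round(2),m.sum()
print("blue at start",blu(cv2.imread("pics/side0.png")[:,:,::-1]))
for i in range(4):
    im=env.grab_frame("side");print(org(im),blu(im))
    if i<3: [env.grab_frame("top") for _ in range(2)]
print(env.state()['time_s']); print(env.job_done())
E
```

```text
blue at start (np.float64(234.6), np.float64(161.54), np.int64(139))
(np.float64(217.69), np.float64(141.91), np.int64(104)) (np.float64(234.89), np.float64(161.26), np.int64(131))
(np.float64(217.73), np.float64(141.9), np.int64(103)) (np.float64(234.84), np.float64(161.28), np.int64(134))
(np.float64(217.75), np.float64(141.92), np.int64(102)) (np.float64(234.92), np.float64(161.31), np.int64(134))
(np.float64(217.69), np.float64(141.91), np.int64(104)) (np.float64(234.82), np.float64(161.33), np.int64(135))
23.7667
the job is handed in; nothing more can be done
None
```

The white carrier is hanging on the drying stand's bar beside the blue one, and the plunger is latched open. The job was handed in at 23.8 s of the 64 s allowed.

**What I did:**
- I pulled the knob out along its axis and twisted it. The first twist stopped at about 65°, already latched.
- I then squeezed the knob square to finish the quarter turn.
- I lifted the carrier clear by its fin, carried it round the wash bottle, lowered it onto the free part of the bar and backed the gripper away.

**Last checks:**
- **Plunger:** a fit to the knob's outline gave about 14 mm of pull and 90–95° of twist. That fit is loose, to about 5°.
- **White carrier:** it looks level, and its fin stayed within 0.1 pixel over the last four frames.
- **Blue carrier:** its fin is within 0.4 pixel of where it started, which is about the measuring noise.
- **Other things on the bench:** they look unmoved in the last pictures; I did not measure them.

**One check disagreed:** before lowering, the side camera showed the held carrier about 3 pixels higher than predicted. I lowered it with force checks; it met the bar within about 1 mm of the expected height, and no sideways jam showed in the readings.

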